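# Load the dish carrier under the spring cover of a warming dock

### The arm

A 6-joint arm with a two-finger parallel gripper is mounted at the origin on the work surface. World frame = base frame: x ahead of the robot, y to its left, z up, the work surface at z = 0. Lengths are in m, angles in rad, forces in N, time in s.
With the tool pointing down it reaches from about 0.35 to 0.875 m from the base axis. Payload 15.5 kg.
Tool frame: the origin (TCP) lies between the finger pads; the fingertips stand 17 mm ahead of it and the grasp point (between the pads) lies 2 mm behind it; z points along the fingers, y is the line along which they close (so a half turn about z gives the same grasp; the last joint's range is limited). The gripper opens to 85 mm and grips with 20 to 120 N. Pads are 22 mm wide; open, the fingers measure 114 mm over their backs; the gripper's body (76 mm by 85 mm) begins 54 mm behind the grasp point. The pads swing forward as they close: fully open they stand 13 mm farther back than shut.
Start: joints at [1.028, 0.494, 1.345, -0, 1.302, -0.096], TCP at [0.27, 0.564, 0.248] pointing down, gripper open.
Joint ranges: [-2.91, 2.91], [-0.82, 2.16], [0.22, 2.67], [-1.22, 4.37], [0.12, 2.79], [-3.08, 3.08]. Speed limits (rad/s): [1.89, 1.89, 2.57, 3.01, 3.01, 3.01].

### API

Orientations are given as [roll, pitch, yaw] about the fixed x, y, z axes, in that order (R = Rz(yaw) Ry(pitch) Rx(roll)).
In Python, from rig import * gives the robot as it stands.
- The arm moves only by the tool jog_arm, never from a script. Its argument "plan" is a list of rows, each an object with "translation": the shift along the tool's x, y, z in m, a list of three; "roll": the turn about the tool's z in rad; "claw": the opening, from -1 (shut) to 1 (fully open). A call has 1 to 12 rows; each row shifts and turns the commanded pose from where the row before left it, along the tool's axes as they then stand; what a row does not reach is not made up. A row lasts 1/12 s, in which the tool goes at most 41.7 mm and 7.16 degrees, less where a joint would pass 70% of its speed; a pose out of reach is approached as far as the arm can. A call with a gripper value outside its range is refused whole. The fingers move at their own pace and stop on an object; "newtons" is the grip in N (left out, the last holds). Time passes only in rows, so rows that do not move let the fingers close. It gives the time, the measured TCP pose, the force, the opening and the grip force at its end, in the units of the state.
- get_obs(): the state, without advancing time (a new reading comes with each control period).
- get_image(name): name is "scene" or "top" or "wrist"; returns a dict with "color" (420x560x3 uint8, red, green, blue), "depth" (420x560 float32, m along the optical axis (not along the pixel's ray), 0 where there is no reading), "fx", "fy", "cx", "cy" (pixels), "R" (3x3) and "t" (3): a world point X has camera coordinates R X + t; the wrist camera has in their place "T_tool_cam" (4x4, takes a point from camera to tool coordinates, whose origin is the TCP and whose axes are the flange's). Camera axes: x right, y down, z forward; pixel columns grow to the right and rows downward; lengths in m; the calibration is good to about 2 mm. A picture is of the moment at which its call begins: read the wrist's pose just before it.
- sign_off(): hands the job in; it is judged then, once.
Trained networks look in a picture, given as the dict that the camera call returned (one of the last four; its "shot" number tells which), for a name from the list of things; names that differ only in an ending like _2 or _b are one class to them, and where a whole thing is asked for, a point or a joint stands for the part that bears it (a point fixed in the world has none). Each returns a list of dicts, best first, with "conf" (0 to 1); they miss things now and then, are a little off and sometimes report something else, mostly with a low value. They report only what shows in the picture. A call takes as long as a camera call.
- silhouettes(query, picture): "region" (420x560 bool, what is visible of it).
- pinpoint(query, picture): "at" ([x, y, z] in m, in the coordinates of the camera as it stood for that picture, good to about 4 mm: a listed point, or the origin of a listed thing).
The state is a dict: "clock": time; "joint_positions": joint angles; "joint_velocities": joint speeds; "joint_torque": joint torques, N m; "ee_pos": TCP position; "tcp_rot": TCP orientation; "force": force on the tool from outside, world axes, zero at the start; "moment": the same for the moment, N m; "gripper_width": opening from 0.0 (shut) to 1.0 (fully open); "finger_force": force on a finger pad.
Only numpy, scipy, OpenCV 4.12 (cv2) and the standard library are available. Lean on these libraries where they do the work, as an engineer would, in place of code of your own. Each camera call takes 0.05 s, during which the arm holds its last target. There are 200 camera calls.

### The job

Load the dish carrier into the warming dock: with one fingertip press down the long wing beside the track and keep it down so that the spring-closed cover stays raised, and meanwhile with the other fingertip push the carrier by its upright tab along the track, under the raised cover and fully home against the back stop, without the cover touching it. Then let go so that the cover closes completely, and draw clear. Nothing is to be grasped or lifted, and everything standing around is to be left alone.

Things in the scene. Friction and masses are not known exactly. Their poses are not given: they have to be found in the camera images.
- dock: Fixed warming dock: dark base plate with a straight track into a low white chamber. Origin on the table under the middle of the mouth; +x along the track into the chamber, +y to the hinge side, z up. In this frame (mm): track floor z 4; rails x -170 to 66, 47 apart inside, top z 12; chamber x 0 to 66, 30 high; hinge posts at y 46, x -174 and 64, top z 30. Carrier home: its origin at x 33.
- stop (a point): Centre of the back stop's inner face, dock (61, 0, 16) mm; the front of the carrier's body touches it when fully home.
- flap: Spring-closed cover and its press wing, one rocking piece. Origin on the hinge line at dock (0, 46, 26) mm; hinge parallel to dock x; axes as the dock's when closed. White cover on the -y side: 3 mm plate over dock x 0 to 61, y 47 to -28, underside z 33 closed, with a tooth at the front (dock x 0 to 3, y -9 to -27) down to z 10 that blocks the carrier's body while closed.
- tooth (a point): Lower end of the cover's tooth, in the middle of its width, on its front face; moves with the cover.
- flap_hinge (a joint): Opening angle of the cover, rad: 0 closed, 0.6 fully raised (hard stop). A spring always closes it, about 3 to 5 N against a tip on the wing 26 mm from the hinge. From 0.35 up the tooth clears the carrier; fully raised, the cover's free edge is about 75 mm above the table, over the chamber only.
- wing_mid (a point): On the wing, mid-length, 26 mm out from the hinge. The wing: white plate on the hinge's +y side, 3 mm thick with a 5 mm bar on its outer edge, 42 wide, 180 long (dock x -169 to 11). It slopes up outward 0.3 rad closed (outer edge z 40 mm), down 0.3 rad fully pressed (z 15). A tip may slide along it; pressed here, the tip is at z 20 to 24.
- carrier: Loose grey dish carrier, 0.12 kg, on the track: body 56 long (x), 44 wide, 24 mm high with the clear dish on top; behind it on a neck 12 wide an upright push tab 20 wide, 8 thick, 44 high, rear face at x -54 mm. Origin: middle of the body's underside; +x to the chamber. Starts 45 to 80 mm before the mouth. Home, the tab stays outside, rear face at dock x -21. The tab's top is about dock z 48.
- jar: Bystander: closed jar, 48 mm across, 60 high, near the wing; origin under its centre. Leave alone.
- dishes: Bystander: stack of three flat dishes, 55 mm across, 41 high, beside the track; origin under its centre. Leave alone.
- vial: Bystander: amber vial, 28 mm across, 55 high, beside the chamber; origin under its centre. Leave alone.
- mouse: Bystander: computer mouse, 100 x 60 x 32 mm, at the left; origin under its centre. Leave alone.
- capbox: Bystander: clear box with red caps, 85 x 110 x 36 mm, far left; origin under its centre. Leave alone.
- tipbox: Bystander: white box with blue lid, 120 x 85 x 57 mm, far right; origin under its centre. Leave alone.
- pipette: Bystander: pipette lying flat, 225 mm long, 22 thick, at the right; origin near its middle on the table. Leave alone.

How it is judged:
On the way, in this order (a step that is already met when the one before it is completed fails the run):
1. a finger holds the cover raised while the carrier is still outside the mouth (value of joint flap_hinge above 0.35 rad and contact force between the fingers and flap above 0.3 N and x of carrier in the frame of dock below -0.035 m), for 0.1 s.
2. the carrier is being pushed by a finger under the cover while a finger keeps it raised (value of joint flap_hinge above 0.3 rad and contact force between the fingers and flap above 0.3 N and contact force between the fingers and carrier above 0.05 N and x of carrier in the frame of dock between -0.005 and 0.028 m), for 0.02 s.
At the end, for the whole second after the job is handed in: The carrier stands flat on the track within 4 mm of fully home against the back stop, at rest, and the cover is closed (within 0.05 rad) (x of carrier in the frame of dock between 0.029 and 0.037 m and z of carrier in the frame of dock below 0.007 m and angle between carrier's own z axis and vertical below 0.08 rad and value of joint flap_hinge below 0.05 rad and linear speed of carrier below 0.01 m/s); the robot touches nothing.
It fails at once if the carrier is lifted (more than 6 mm) or tipped (more than 0.25 rad) (z of carrier in the frame of dock above 0.01 m or angle between carrier's own z axis and vertical above 0.25 rad).
It fails at once if the cover presses on the carrier (more than 2 N) (contact force between flap and carrier above 2 N).
It fails at once if a bystander is moved by more than 15 mm (distance of any of jar, dishes, vial, mouse, capbox, tipbox, pipette from where it was at the start of the episode above 0.015 m).
It also fails if it takes over 40 s, if anything falls off the work surface, if the arm or the gripper's body presses on something with over 40 N, if the wrist force passes 120 N, or if a joint passes its speed limit or range.

## Working session

There is one attempt and no reset: what is moved stays moved. The work goes in short steps, Python scripts to look and compute and a tool call to move; the robot and the scene stay as the last step left them, time stands still between calls to the robot, and variables do not carry over. Pictures are saved under pics/ and viewed, at most 10 in all, crops included, and the job is handed in when it is done.

Besides the shell and the picture viewer there is one more tool, called in YAML: its name, and indented under it one key for each argument. jog_arm: Moves the arm, as the interface text tells. Its arguments: {"type":"object","properties":{"plan":{"type":"array"},"newtons":{"type":"number"}},"required":["plan"]}

```bash
mkdir -p pics; ls; cat > h.py <<'E'
from rig import *
import numpy as np, cv2
def W(img,p):
    return img["R"].T@(np.array(p)-img["t"])
E
python3 - <<'E'
from h import *
o=get_obs(); print({k:np.round(v,3).tolist() for k,v in o.items()})
for n in ["top","scene"]:
    im=get_image(n); cv2.imwrite(f"pics/{n}0.png",im["color"][:,:,::-1])
    for q in ["dock","stop","flap","tooth","wing_mid","carrier","jar","dishes","vial","mouse","pipette","tipbox"]:
        r=pinpoint(q,im)
        print(n,q,[(round(d["conf"],2),np.round(W(im,d["at"]),3).tolist()) for d in r[:2]])
E
```

```text
pics
{'clock': 0.0, 'joint_positions': [1.028, 0.494, 1.346, 0.0, 1.303, -0.095], 'joint_velocities': [-0.0, -0.002, 0.002, -0.001, 0.001, 0.001], 'joint_torque': [-0.002, -88.218, -38.385, -0.0, 0.01, -0.0], 'ee_pos': [0.27, 0.563, 0.248], 'tcp_rot': [-3.14, -0.0, 2.695], 'force': [0.398, -0.094, -0.954], 'moment': [-0.007, 0.035, -0.052], 'finger_force': 0.0, 'gripper_width': 1.001}
top dock [(0.71, [0.577, -0.066, 0.0])]
top stop [(0.83, [0.633, -0.076, 0.018])]
top flap [(0.79, [0.584, -0.02, 0.027]), (0.42, [0.636, -0.075, 0.018])]
top tooth [(0.84, [0.572, -0.086, 0.008])]
top wing_mid [(0.93, [0.507, 0.014, 0.04]), (0.74, [0.626, 0.436, -0.002])]
top carrier [(0.86, [0.514, -0.058, 0.007])]
top jar [(0.56, [0.627, 0.075, -0.003])]
top dishes [(0.69, [0.501, -0.163, -0.0])]
top vial [(0.68, [0.502, -0.158, 0.001]), (0.51, [0.58, -0.165, -0.002])]
top mouse [(0.6, [0.432, 0.435, 0.001])]
top pipette [(0.84, [0.379, -0.434, -0.003])]
top tipbox [(0.56, [0.62, -0.416, 0.0])]
scene dock [(0.93, [0.578, -0.069, -0.003])]
scene stop [(0.93, [0.636, -0.076, 0.013])]
scene flap [(0.87, [0.582, -0.028, 0.028])]
scene tooth [(0.93, [0.57, -0.081, 0.012])]
scene wing_mid [(0.95, [0.51, 0.016, 0.037])]
scene carrier [(0.83, [0.507, -0.056, 0.009])]
scene jar [(0.72, [0.623, 0.074, -0.002])]
scene dishes []
scene vial [(0.58, [0.623, 0.073, -0.001]), (0.52, [0.579, -0.164, 0.001])]
scene mouse [(0.91, [0.429, 0.433, 0.002])]
scene pipette [(0.68, [0.38, -0.435, 0.001])]
scene tipbox [(0.62, [0.612, -0.422, 0.001])]
```

View pics/top0.png

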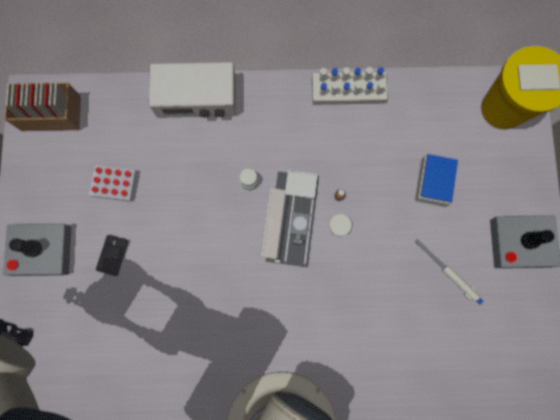

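View pics/scene0.png

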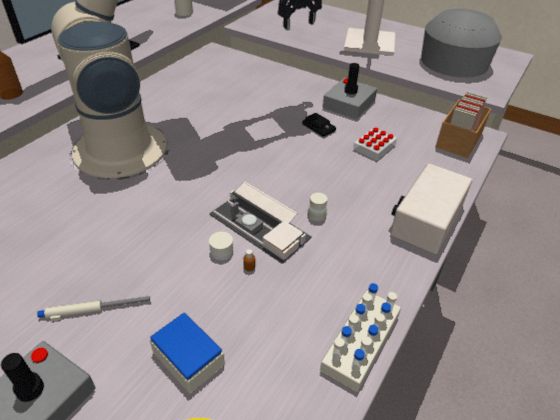

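The top view shows the dock at about px (290,220), with its chamber pointing up, the wing at (273,225) on the left and the carrier dish at (300,225). The scene view agrees with this. Next I'll fit the dock pose.

```bash
cat >> h.py <<'E'
MODEL={"dock":(0,0,0),"stop":(.061,0,.016),"flap":(0,.046,.026),"tooth":(0,-.018,.010),"wing_mid":(-.079,.046+.025,.035)}
def fit(P,Q): # planar dock->world
    P=np.array(P)[:,:2];Q=np.array(Q)[:,:2];p=P-P.mean(0);q=Q-Q.mean(0)
    a=np.arctan2((p[:,0]*q[:,1]-p[:,1]*q[:,0]).sum(),(p*q).sum())
    R=np.array([[np.cos(a),-np.sin(a)],[np.sin(a),np.cos(a)]]);t=Q.mean(0)-R@P.mean(0)
    return a,R,t,(P@R.T+t-Q)
def goal(a,R,t,d):  # desired dock xy of TCP, tool yaw a+pi
    o=get_obs();w=R@d+t;yaw=o["tcp_rot"][2];e=w-o["ee_pos"][:2]
    r=((a+np.pi-yaw+np.pi)%(2*np.pi))-np.pi
    tx=np.array([np.cos(yaw),np.sin(yaw)]);ty=np.array([np.sin(yaw),-np.cos(yaw)])
    print("world",w.round(4),"tool shift",(e@tx).round(4),(e@ty).round(4),"roll",round(-r,4),"z",round(o["ee_pos"][2],4))
E
python3 - <<'E'
from h import *
obs={"dock":[(.577,-.066),(.578,-.069)],"stop":[(.633,-.076),(.636,-.076)],"flap":[(.584,-.02),(.582,-.028)],"tooth":[(.572,-.086),(.570,-.081)],"wing_mid":[(.507,.014),(.510,.016)]}
P=[];Q=[]
for k,v in obs.items():
    for x in v:P.append(MODEL[k]);Q.append(x)
a,R,t,res=fit(P,Q);print(a,t,(res*1000).round(1).tolist())
for n,c in dict(car=(.5105,-.057),jar=(.625,.0745),dishes=(.501,-.163),vial=(.58,-.1645)).items(): print(n,(R.T@(np.array(c)-t)).round(4))
goal(a,R,t,np.array([-.145,.036]))
E
```

```text
-0.1584033442390704 [ 0.57533164 -0.06731998] [[-1.7, -1.3], [-2.7, 1.7], [2.6, -0.9], [-0.4, -0.9], [-1.4, -1.9], [0.6, 6.1], [0.5, 0.9], [2.5, -4.1], [1.5, 1.3], [-1.5, -0.7]]
car [-0.0656 -0.    ]
jar [0.0267 0.1479]
dishes [-0.0583 -0.1062]
vial [ 0.0199 -0.0952]
world [ 0.4378 -0.0089] tool shift -0.3987 -0.4439 roll -0.2883 z 0.2483
```

jog_arm:
  plan:
    - {"translation": [-0.0166, -0.0185, 0], "roll": 0, "claw": 0.35}
    - {"translation": [-0.0166, -0.0185, 0], "roll": 0, "claw": 0.35}
    - {"translation": [-0.0166, -0.0185, 0], "roll": 0, "claw": 0.35}
    - {"translation": [-0.0166, -0.0185, 0], "roll": 0, "claw": 0.35}
    - {"translation": [-0.0166, -0.0185, 0], "roll": 0, "claw": 0.35}
    - {"translation": [-0.0166, -0.0185, 0], "roll": 0, "claw": 0.35}
    - {"translation": [-0.0166, -0.0185, 0], "roll": 0, "claw": 0.35}
    - {"translation": [-0.0166, -0.0185, 0], "roll": 0, "claw": 0.35}
    - {"translation": [-0.0166, -0.0185, 0], "roll": 0, "claw": 0.35}
    - {"translation": [-0.0166, -0.0185, 0], "roll": 0, "claw": 0.35}
    - {"translation": [-0.0166, -0.0185, 0], "roll": 0, "claw": 0.35}
    - {"translation": [-0.0166, -0.0185, 0], "roll": 0, "claw": 0.35}

```text
clock: 2.3
ee_pos: [0.3539, 0.2763, 0.2484]
tcp_rot: [3.141, 0.0, 2.695]
force: [0.5, 0.6, -0.8]
gripper_width: 0.673
finger_force: 0.0
```

jog_arm:
  plan:
    - {"translation": [-0.0166, -0.0185, 0], "roll": 0, "claw": 0.35}
    - {"translation": [-0.0166, -0.0185, 0], "roll": 0, "claw": 0.35}
    - {"translation": [-0.0166, -0.0185, 0], "roll": 0, "claw": 0.35}
    - {"translation": [-0.0166, -0.0185, 0], "roll": 0, "claw": 0.35}
    - {"translation": [-0.0166, -0.0185, 0], "roll": 0, "claw": 0.35}
    - {"translation": [-0.0166, -0.0185, 0], "roll": 0, "claw": 0.35}
    - {"translation": [-0.0166, -0.0185, 0], "roll": 0, "claw": 0.35}
    - {"translation": [-0.0166, -0.0185, 0], "roll": 0, "claw": 0.35}
    - {"translation": [-0.0166, -0.0185, 0], "roll": -0.096, "claw": 0.35}
    - {"translation": [0, 0, 0], "roll": -0.096, "claw": 0.35}
    - {"translation": [0, 0, 0], "roll": -0.096, "claw": 0.35}
    - {"translation": [0, 0, 0], "roll": 0, "claw": 0.35}

```text
clock: 3.3
ee_pos: [0.4167, 0.0622, 0.2484]
tcp_rot: [3.142, 0.0, 2.987]
force: [-0.2, 0.2, -1.1]
gripper_width: 0.676
finger_force: 0.0
```

```bash
python3 - <<'E'
from h import *
o=get_obs(); print({k:np.round(v,3).tolist() for k,v in o.items()})
from scipy.spatial.transform import Rotation as Ro
im=get_image("wrist"); cv2.imwrite("pics/w0.png",im["color"][:,:,::-1])
T=im["T_tool_cam"];Rt=Ro.from_euler("xyz",o["tcp_rot"]).as_matrix()
P=[];Q=[]
for q in list(MODEL)+["carrier","dishes","jar"]:
    r=pinpoint(q,im)
    if r:
        w=Rt@(T@np.r_[r[0]["at"],1])[:3]+o["ee_pos"]; print(q,round(r[0]["conf"],2),w.round(4))
        if q in MODEL and r[0]["conf"]>.5:P.append(MODEL[q]);Q.append(w)
        if q=="carrier":c=w
if len(P)>1:
    a,R,t,res=fit(P,Q);print(a,t,(res*1000).round(1).tolist());print("car",R.T@(c[:2]-t));goal(a,R,t,np.array([-.145,.036]))
E
```

```text
{'clock': 3.3, 'joint_positions': [0.006, 0.207, 1.816, 0.0, 1.118, -1.41], 'joint_velocities': [0.017, -0.0, 0.001, 0.002, 0.001, 0.193], 'joint_torque': [-1.101, -54.726, -33.47, -0.049, -0.024, -3.571], 'ee_pos': [0.417, 0.062, 0.248], 'tcp_rot': [3.142, 0.0, 2.987], 'force': [-0.206, 0.235, -1.056], 'moment': [0.02, -0.049, -0.007], 'finger_force': 0.0, 'gripper_width': 0.676}
dock 0.75 [ 0.5762 -0.0674  0.0055]
stop 0.86 [ 0.6395 -0.0746  0.0179]
flap 0.81 [ 0.5838 -0.0227  0.0206]
wing_mid 0.7 [0.5065 0.0134 0.0368]
carrier 0.81 [ 0.5079 -0.0553  0.0075]
dishes 0.69 [ 0.497  -0.1605  0.0035]
jar 0.9 [6.289e-01 7.200e-02 1.000e-04]
-0.12014402809934985 [ 0.57748016 -0.06742147] [[1.3, -0.1], [-1.5, -0.1], [-0.8, 1.0], [1.0, -0.8]]
car [-0.07052875  0.00370902]
world [ 0.4378 -0.0143] tool shift -0.0332 -0.0728 roll -0.0391 z 0.2483
```

jog_arm:
  plan:
    - {"translation": [-0.011, -0.0242, 0], "roll": 0, "claw": 0.35}
    - {"translation": [-0.011, -0.0242, 0], "roll": 0, "claw": 0.35}
    - {"translation": [-0.011, -0.0242, 0], "roll": 0, "claw": 0.35}
    - {"translation": [0, 0, 0.02], "roll": 0, "claw": 0.35}
    - {"translation": [0, 0, 0.02], "roll": 0, "claw": 0.35}
    - {"translation": [0, 0, 0], "roll": 0, "claw": 0.35}
    - {"translation": [0, 0, 0], "roll": 0, "claw": 0.35}

```text
clock: 4.33
ee_pos: [0.4371, -0.0141, 0.208]
tcp_rot: [3.142, -0.002, 2.982]
force: [0.6, 0.0, 1.0]
gripper_width: 0.679
finger_force: 0.0
```

```bash
cat > look.py <<'E'
from h import *
import sys
from scipy.spatial.transform import Rotation as Ro
o=get_obs(); print(o["ee_pos"].round(4) if hasattr(o["ee_pos"],"round") else o["ee_pos"],o["tcp_rot"])
im=get_image("wrist"); cv2.imwrite(f"pics/{sys.argv[1]}.png",im["color"][:,:,::-1])
T=np.array(im["T_tool_cam"]);Rt=Ro.from_euler("xyz",o["tcp_rot"]).as_matrix()
d=im["depth"];v,u=np.mgrid[:420,:560]
c=np.stack([(u-im["cx"])/im["fx"]*d,(v-im["cy"])/im["fy"]*d,d],-1)
tool=c@T[:3,:3].T+T[:3,3]; w=tool@Rt.T+np.array(o["ee_pos"]); w[d==0]=np.nan
np.savez("last.npz",w=w,tool=tool,color=im["color"])
P=[];Q=[]
for q in list(MODEL)+["carrier"]:
    r=pinpoint(q,im)
    if r:
        x=Rt@(T@np.r_[r[0]["at"],1])[:3]+o["ee_pos"]; print(q,round(r[0]["conf"],2),x.round(4))
for q in ["flap","carrier"]:
    r=silhouettes(q,im)
    if r:
        m=r[0]["region"]; print(q,r[0]["conf"],m.sum())
        np.save(f"m_{q}.npy",m)
        p=w[m];p=p[~np.isnan(p[:,0])]; print("rect",cv2.minAreaRect((p[:,:2]*1000).astype(np.float32)), p[:,2].min(),p[:,2].max())
E
python3 look.py w1
```

```text
[ 0.4371 -0.0141  0.208 ] [ 3.14156492e+00 -2.20160478e-03  2.98246744e+00]
dock 0.89 [ 0.5762 -0.066   0.0029]
stop 0.74 [ 0.6403 -0.0744  0.0219]
flap 0.86 [ 0.5781 -0.025   0.0233]
tooth 0.7 [ 0.5742 -0.0827  0.0132]
wing_mid 0.72 [0.5068 0.0129 0.0342]
carrier 0.72 [ 0.5082 -0.0561  0.0059]
flap 0.92 8461
rect ((515.8797607421875, -22.80731201171875), (123.46123504638672, 212.48110961914062), 77.05537414550781) -0.0004473715541848111 0.26563274555596283
carrier 0.62 2357
rect ((499.25396728515625, -57.87205505371094), (46.749664306640625, 94.59223937988281), 81.504638671875) 0.0031238633228097556 0.05035463215204411
```

View pics/w1.png

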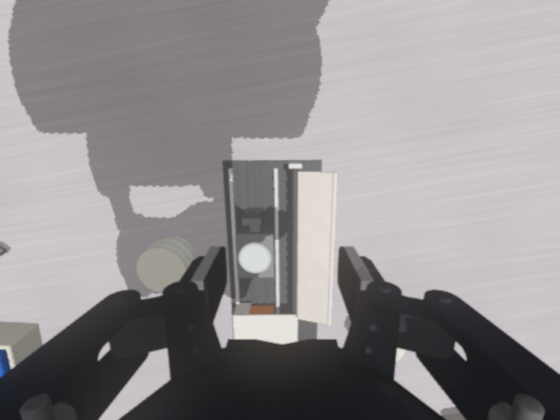

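The wrist view shows the wing at (315,250), the tab at (262,212), the dish at (255,258) and the fingers at (210,280) and (350,280). Next I'll measure the wing line, the tab and the fingertips from depth.

```bash
cat > m.py <<'E'
from h import *
z=np.load("last.npz");w=z["w"];tool=z["tool"]
def rect(m,l):
    p=w[m]; (c,s,a)=cv2.minAreaRect((p[:,:2]*1000).astype(np.float32)); print(l,m.sum(),np.round(c,1),np.round(s,1),round(a,2),"z",np.percentile(p[:,2],[2,50,98]).round(4)); return p
f=np.load("m_flap.npy");c=np.load("m_carrier.npy")
fl=cv2.erode(f.astype(np.uint8),np.ones((3,3)))>0
v,u=np.mgrid[:420,:560]
p=rect(fl&(w[...,2]>.02)&(w[...,2]<.05)&(v<322)&(u>296),"wing")
q=p[:,:2]-p[:,:2].mean(0);e=np.linalg.svd(q,full_matrices=False)[2][0];print("yaw",np.arctan(e[1]/e[0]))
rect(c&(w[...,2]>.035)&(w[...,2]<.055),"tab")
# rails: z~12 bright
for s,l in ((1,"L"),(-1,"R")):
    b=(tool[...,2]>-.03)&(tool[...,2]<.03)&(v>235)&(v<330)&(abs(tool[...,1])<.08)&(s*tool[...,1]>0)
    if b.sum(): print("finger",l,b.sum(),np.percentile(tool[b],[1,99],axis=0).round(4).tolist())
E
python3 m.py
```

```text
wing 5353 [509.5  11.1] [ 39.1 183. ] 81.6 z [0.029  0.0352 0.0418]
yaw -0.15338304049568868
tab 214 [457.5 -49.7] [19.4  8.4] 82.24 z [0.0372 0.0482 0.0499]
finger L 1890 [[-0.0095, 0.0281, -0.0294], [0.0128, 0.0417, 0.0101]]
finger R 1883 [[-0.0095, -0.0426, -0.0294], [0.0128, -0.029, 0.0103]]
```

jog_arm:
  plan:
    - {"translation": [0.0013, 0.0049, 0], "roll": -0.007, "claw": 0.35}
    - {"translation": [0, 0, 0.024], "roll": 0, "claw": 0.35}
    - {"translation": [0, 0, 0.024], "roll": 0, "claw": 0.35}
    - {"translation": [0, 0, 0.024], "roll": 0, "claw": 0.35}
    - {"translation": [0, 0, 0.024], "roll": 0, "claw": 0.35}
    - {"translation": [0, 0, 0.024], "roll": 0, "claw": 0.35}
    - {"translation": [0, 0, 0.02], "roll": 0, "claw": 0.35}
    - {"translation": [0, 0, 0], "roll": 0, "claw": 0.35}
    - {"translation": [0, 0, 0], "roll": 0, "claw": 0.35}
    - {"translation": [0, 0, 0], "roll": 0, "claw": 0.35}

```text
clock: 5.62
ee_pos: [0.4375, -0.0091, 0.0691]
tcp_rot: [3.142, 0.001, 2.99]
force: [-0.1, -0.1, 0.4]
gripper_width: 0.68
finger_force: 0.0
```

```bash
python3 look.py w2; python3 m.py
```

```text
[ 0.4375 -0.0091  0.0691] [3.14158285e+00 6.12799373e-04 2.99002792e+00]
wing_mid 0.77 [0.5092 0.0147 0.0384]
carrier 0.78 [ 0.5092 -0.058   0.0051]
flap 0.75 8184
rect ((465.1746826171875, 14.702978134155273), (46.203224182128906, 98.19776153564453), 81.32917022705078) 0.02519104414166322 0.08197838234343807
carrier 0.78 2515
rect ((481.9459228515625, -47.206993103027344), (31.497678756713867, 57.232357025146484), 81.06855010986328) 0.004751886727653171 0.05027633545122495
wing 6002 [456.9  17.9] [41.  81.3] 82.1 z [0.029  0.0332 0.0414]
yaw -0.2961777562222296
tab 304 [458. -44.] [8.5 8.9] 82.1 z [0.0354 0.0474 0.0495]
finger L 2163 [[-0.0096, 0.0281, -0.0292], [0.0127, 0.05, 0.0298]]
finger R 2149 [[-0.0285, -0.0425, -0.0292], [0.0128, -0.0275, 0.0281]]
```

View pics/w2.png

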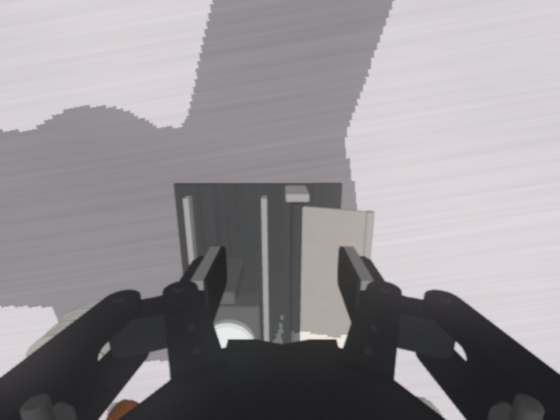

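The wrist view is aligned: the left finger (205,280) is over the track behind the tab, and the right finger (352,280) is over the wing. Next I'll press down gradually.

jog_arm:
  plan:
    - {"translation": [0.003, 0, 0], "roll": 0, "claw": 0.35}
    - {"translation": [0, 0, 0.007], "roll": 0, "claw": 0.35}
    - {"translation": [0, 0, 0.007], "roll": 0, "claw": 0.35}
    - {"translation": [0, 0, 0.005], "roll": 0, "claw": 0.35}
    - {"translation": [0, 0, 0], "roll": 0, "claw": 0.35}
    - {"translation": [0, 0, 0], "roll": 0, "claw": 0.35}

```text
clock: 6.57
ee_pos: [0.4339, -0.0087, 0.0487]
tcp_rot: [-3.142, -0.001, 2.99]
force: [0.1, -0.6, 0.5]
gripper_width: 0.673
finger_force: 0.0
```

jog_arm:
  plan:
    - {"translation": [0, 0, 0.004], "roll": 0, "claw": 0.35}
    - {"translation": [0, 0, 0.004], "roll": 0, "claw": 0.35}
    - {"translation": [0, 0, 0], "roll": 0, "claw": 0.35}
    - {"translation": [0, 0, 0], "roll": 0, "claw": 0.35}

```text
clock: 6.9
ee_pos: [0.4343, -0.0088, 0.0411]
tcp_rot: [3.142, 0.0, 2.99]
force: [0.9, 0.6, 2.3]
gripper_width: 0.676
finger_force: 1.2
```

jog_arm:
  plan:
    - {"translation": [0, 0, 0.003], "roll": 0, "claw": 0.35}
    - {"translation": [0, 0, 0.003], "roll": 0, "claw": 0.35}
    - {"translation": [0, 0, 0], "roll": 0, "claw": 0.35}
    - {"translation": [0, 0, 0], "roll": 0, "claw": 0.35}

```text
clock: 7.23
ee_pos: [0.4343, -0.0088, 0.0352]
tcp_rot: [-3.142, 0.0, 2.99]
force: [0.9, -0.1, 2.8]
gripper_width: 0.675
finger_force: 1.8
```

```bash
python3 - <<'E'
from h import *
c,s=np.cos(.152),-np.sin(.152);R=np.array([[c,-s],[s,c]]);t=np.array([.5776,-.0661])
for n in ["top","scene"]:
    im=get_image(n)
    if n=="scene": cv2.imwrite("pics/s2.png",cv2.resize(im["color"][130:290,180:350,::-1],None,fx=4,fy=4)[:600])
    for q in ["tooth","wing_mid","carrier"]:
        for d in pinpoint(q,im)[:1]:
            w=W(im,d["at"]);print(n,q,round(d["conf"],2),(R.T@(w[:2]-t)).round(4),w[2].round(4))
E
```

```text
top tooth 0.78 [ 0.0004 -0.0204] 0.0394
scene tooth 0.71 [-0.0033 -0.0202] 0.0443
scene wing_mid 0.82 [-0.0792  0.0703] 0.0206
scene carrier 0.73 [-0.0738 -0.0035] 0.0068
```

View pics/s2.png

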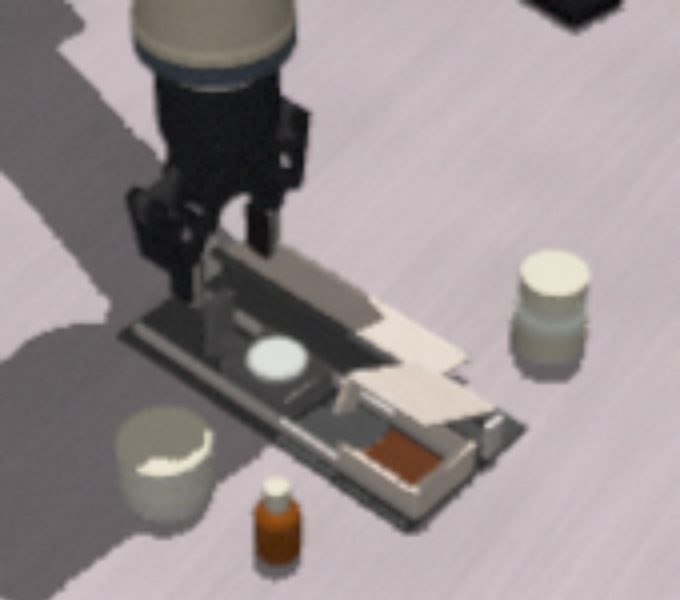

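The cover is raised to about 0.47 rad, with the tooth at roughly z 40 to 44 mm. The finger stands behind the tab at (215,300). Next I'll push.

jog_arm:
  plan:
    - {"translation": [0, 0, 0.0012], "roll": 0, "claw": 0.35}
    - {"translation": [-0.003, 0, 0], "roll": 0, "claw": 0.35}
    - {"translation": [-0.003, 0, 0], "roll": 0, "claw": 0.35}
    - {"translation": [-0.003, 0, 0], "roll": 0, "claw": 0.35}
    - {"translation": [-0.003, 0, 0], "roll": 0, "claw": 0.35}
    - {"translation": [-0.004, 0, 0], "roll": 0, "claw": 0.35}
    - {"translation": [-0.004, 0, 0], "roll": 0, "claw": 0.35}
    - {"translation": [-0.004, 0, 0], "roll": 0, "claw": 0.35}
    - {"translation": [-0.004, 0, 0], "roll": 0, "claw": 0.35}
    - {"translation": [-0.004, 0, 0], "roll": 0, "claw": 0.35}
    - {"translation": [-0.004, 0, 0], "roll": 0, "claw": 0.35}

```text
clock: 8.55
ee_pos: [0.4702, -0.0142, 0.0341]
tcp_rot: [3.142, -0.0, 2.99]
force: [-3.3, 0.8, 2.6]
gripper_width: 0.672
finger_force: 2.2
```

```bash
cat > chk.py <<'E'
from h import *
import sys
c,s=np.cos(.152),-np.sin(.152);R=np.array([[c,-s],[s,c]]);t=np.array([.5776,-.0661])
o=get_obs();print("tcp dock",(R.T@(np.array(o["ee_pos"])[:2]-t)).round(4),o["ee_pos"][2],np.round(o["force"],1))
for n in ["top","scene"]:
    im=get_image(n)
    if n=="scene" and len(sys.argv)>1: cv2.imwrite(f"pics/{sys.argv[1]}.png",cv2.resize(im["color"][130:280,180:350,::-1],None,fx=4,fy=4))
    for q in ["tooth","carrier"]:
        for d in pinpoint(q,im)[:1]:
            w=W(im,d["at"]);print(n,q,round(d["conf"],2),(R.T@(w[:2]-t)).round(4),w[2].round(4))
E
python3 chk.py
```

```text
tcp dock [-0.114  0.035] 0.03406627348349715 [-3.3  0.8  2.6]
top tooth 0.8 [-0.0003 -0.0197] 0.0448
scene tooth 0.6 [-0.0062 -0.0196] 0.0454
scene carrier 0.67 [-0.0488 -0.002 ] 0.0059
```

jog_arm:
  plan:
    - {"translation": [-0.004, 0, 0], "roll": 0, "claw": 0.35}
    - {"translation": [-0.004, 0, 0], "roll": 0, "claw": 0.35}
    - {"translation": [-0.004, 0, 0], "roll": 0, "claw": 0.35}
    - {"translation": [-0.004, 0, 0], "roll": 0, "claw": 0.35}
    - {"translation": [-0.004, 0, 0], "roll": 0, "claw": 0.35}
    - {"translation": [-0.004, 0, 0], "roll": 0, "claw": 0.35}
    - {"translation": [-0.004, 0, 0], "roll": 0, "claw": 0.35}
    - {"translation": [-0.004, 0, 0], "roll": 0, "claw": 0.35}
    - {"translation": [-0.004, 0, 0], "roll": 0, "claw": 0.35}
    - {"translation": [-0.004, 0, 0], "roll": 0, "claw": 0.35}
    - {"translation": [-0.004, 0, 0], "roll": 0, "claw": 0.35}
    - {"translation": [-0.004, 0, 0], "roll": 0, "claw": 0.35}

```text
clock: 9.85
ee_pos: [0.5176, -0.0215, 0.0341]
tcp_rot: [3.142, -0.0, 2.99]
force: [-3.1, 1.7, 3.5]
gripper_width: 0.676
finger_force: 2.2
```

```bash
python3 chk.py s3
```

```text
tcp dock [-0.066  0.035] 0.03406630910088581 [-3.1  1.7  3.5]
scene tooth 0.97 [-0.0049 -0.0189] 0.0466
scene carrier 0.81 [-0.0007 -0.0065] 0.0086
```

View pics/s3.png

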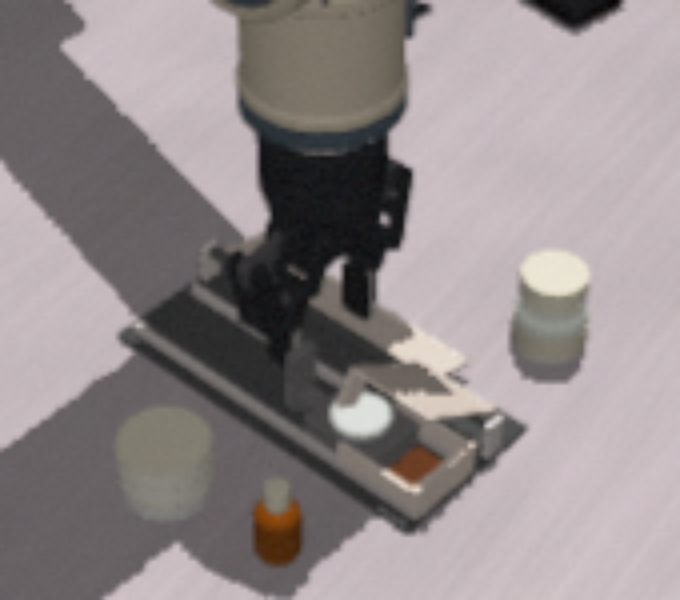

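The carrier is at the mouth (dish at (360,413)) with the cover clear above it. I'll continue, slowing near the stop.

jog_arm:
  plan:
    - {"translation": [-0.004, 0, 0], "roll": 0, "claw": 0.35}
    - {"translation": [-0.004, 0, 0], "roll": 0, "claw": 0.35}
    - {"translation": [-0.004, 0, 0], "roll": 0, "claw": 0.35}
    - {"translation": [-0.004, 0, 0], "roll": 0, "claw": 0.35}
    - {"translation": [-0.003, 0, 0], "roll": 0, "claw": 0.35}
    - {"translation": [-0.003, 0, 0], "roll": 0, "claw": 0.35}
    - {"translation": [-0.003, 0, 0], "roll": 0, "claw": 0.35}
    - {"translation": [-0.002, 0, 0], "roll": 0, "claw": 0.35}
    - {"translation": [-0.002, 0, 0], "roll": 0, "claw": 0.35}
    - {"translation": [-0.001, 0, 0], "roll": 0, "claw": 0.35}
    - {"translation": [-0.001, 0, 0], "roll": 0, "claw": 0.35}

```text
clock: 11.07
ee_pos: [0.5479, -0.0261, 0.034]
tcp_rot: [-3.142, -0.0, 2.99]
force: [-4.2, 2.0, 4.0]
gripper_width: 0.676
finger_force: 2.2
```

jog_arm:
  plan:
    - {"translation": [-0.001, 0, 0], "roll": 0, "claw": 0.35}
    - {"translation": [-0.001, 0, 0], "roll": 0, "claw": 0.35}
    - {"translation": [0, 0, 0], "roll": 0, "claw": 0.35}

```text
clock: 11.32
ee_pos: [0.5501, -0.0265, 0.0341]
tcp_rot: [-3.142, 0.0, 2.99]
force: [-2.4, 1.9, 3.9]
gripper_width: 0.678
finger_force: 1.9
```

```bash
python3 chk.py
```

```text
tcp dock [-0.0332  0.035 ] 0.03412872059018621 [-2.4  1.9  3.9]
scene tooth 0.94 [-0.005  -0.0211] 0.048
scene carrier 0.87 [ 0.0328 -0.0002] 0.0083
```

jog_arm:
  plan:
    - {"translation": [-0.0007, 0, 0], "roll": 0, "claw": 0.35}
    - {"translation": [-0.0007, 0, 0], "roll": 0, "claw": 0.35}
    - {"translation": [0, 0, 0], "roll": 0, "claw": 0.35}

```text
clock: 11.87
ee_pos: [0.5507, -0.0266, 0.034]
tcp_rot: [-3.142, -0.001, 2.99]
force: [-5.0, 1.3, 6.5]
gripper_width: 0.675
finger_force: 3.5
```

jog_arm:
  plan:
    - {"translation": [-0.0007, 0, 0], "roll": 0, "claw": 0.35}
    - {"translation": [-0.0007, 0, 0], "roll": 0, "claw": 0.35}
    - {"translation": [0, 0, 0], "roll": 0, "claw": 0.35}

```text
clock: 12.12
ee_pos: [0.5508, -0.0266, 0.0339]
tcp_rot: [-3.142, -0.004, 2.99]
force: [-11.3, 2.7, 9.7]
gripper_width: 0.672
finger_force: 6.7
```

The force rises while the TCP stands still, so the carrier is home. I'll back off the tab, then rise slowly.

jog_arm:
  plan:
    - {"translation": [0.003, 0, 0], "roll": 0, "claw": 0.35}
    - {"translation": [0.004, 0, 0], "roll": 0, "claw": 0.35}
    - {"translation": [0.004, 0, 0], "roll": 0, "claw": 0.35}
    - {"translation": [0, 0, -0.004], "roll": 0, "claw": 0.35}
    - {"translation": [0, 0, -0.004], "roll": 0, "claw": 0.35}
    - {"translation": [0, 0, -0.004], "roll": 0, "claw": 0.35}
    - {"translation": [0, 0, -0.004], "roll": 0, "claw": 0.35}
    - {"translation": [0, 0, -0.006], "roll": 0, "claw": 0.35}
    - {"translation": [0, 0, -0.02], "roll": 0, "claw": 0.35}
    - {"translation": [0, 0, -0.03], "roll": 0, "claw": 0.35}
    - {"translation": [0, 0, -0.03], "roll": 0, "claw": 0.35}
    - {"translation": [0, 0, -0.03], "roll": 0, "claw": 0.35}

```text
clock: 13.12
ee_pos: [0.5414, -0.0251, 0.1677]
tcp_rot: [3.142, -0.0, 2.99]
force: [0.4, -0.7, -0.7]
gripper_width: 0.674
finger_force: 0.0
```

jog_arm:
  plan:
    - {"translation": [0.03, 0, -0.01], "roll": 0, "claw": 0.35}
    - {"translation": [0.03, 0, 0], "roll": 0, "claw": 0.35}
    - {"translation": [0.03, 0, 0], "roll": 0, "claw": 0.35}
    - {"translation": [0, 0, 0], "roll": 0, "claw": 0.35}
    - {"translation": [0, 0, 0], "roll": 0, "claw": 0.35}

```text
clock: 13.53
ee_pos: [0.4515, -0.0114, 0.1767]
tcp_rot: [-3.142, -0.0, 2.99]
force: [1.2, 1.0, 0.0]
gripper_width: 0.675
finger_force: 0.0
```

```bash
python3 chk.py s4
```

```text
tcp dock [-0.1329  0.035 ] 0.17669703941108808 [1.2 1.  0. ]
top tooth 0.49 [-0.0615 -0.101 ] 0.001
top carrier 0.5 [-0.0008  0.0442] 0.0279
scene tooth 0.72 [-0.0031 -0.0212] 0.0092
scene carrier 0.6 [ 0.0322 -0.0021] 0.0083
```

View pics/s4.png

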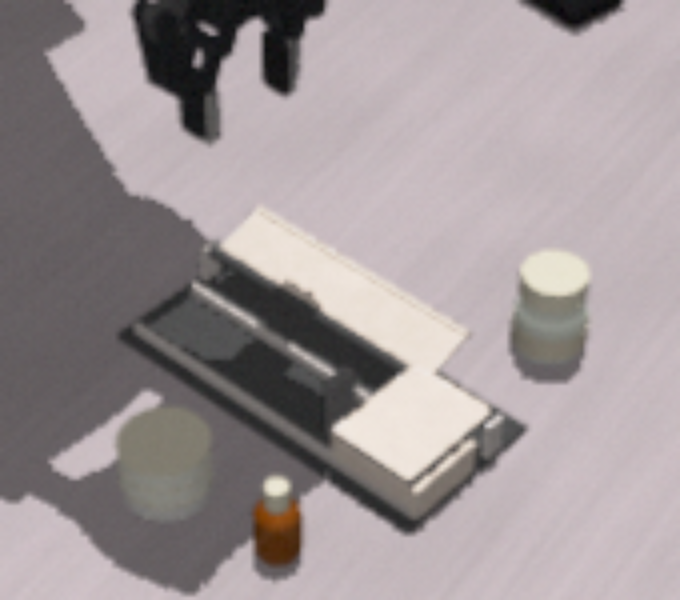

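The cover is closed (415,425), the tab (345,395) stands just outside the mouth, and the robot is clear. I'll hand in.

```bash
python3 -c "
from rig import *
print(sign_off())"
```

```text
the job is handed in; nothing more can be done
None
```

The carrier was pushed home against the back stop under the raised cover, the cover closed over it, the arm drew clear, and the job is handed in; `sign_off()` returned no verdict.

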